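Screw a hose elbow into a clamped valve block

TASK

Pick up the blue hose elbow, set its brass foot into the bore of the white valve block held in the clamp, and feel gently for the thread: it catches only in one place, where the elbow sinks. Then screw it in clockwise (seen from above) until you feel it stiffen, stop with the barbed spout right over the red mark, and let go. Never force it down and do not overtighten once it stiffens; leave the pepper jar and the salve tin where they stand.

Things in the scene. Friction and masses are not known exactly. Their poses are not given: they have to be found in the camera images.
- elbow_grip (a point): Where to grip the loose blue hose elbow (about 150 g): on its upright axis, 47 mm above its underside. z up; the barbed spout points along -x. Blue grip block 26 mm (x) by 24 mm (y) reaches from 24 to 66 mm up (cap to 69); grip it across its y faces.
- elbow_foot (a point): Centre of the elbow's underside, axes as elbow_grip. The elbow stands upright on a brass plug 39.6 mm in diameter and 20 mm long, whose lowest 7 mm are cut across by a slot 8 mm wide running along x; above it a flange 48 mm in diameter, 20 to 24 mm up.
- elbow: The whole elbow; origin and axes as elbow_foot.
- barb_tip (a point): End of the barbed spout (13 mm thick): 57 mm out from the elbow's axis along its -x, 34 mm above its underside.
- socket: White valve block, 72 x 72 mm, top 60 mm up, in a steel clamp on a wooden board 130 (x) x 150 (y) x 14 mm; immovable. Origin: centre of the board's underside, z up. In the block's middle an upright bore, 41 mm in diameter, chamfered, with a brass insert and its upstanding key (6 thick, 36 long, 6 high, flat top) that must enter the foot's slot.
- socket_mouth (a point): Centre of the bore's mouth, 60 mm above the socket's origin, same axes. The insert's face is 42 to 44.5 mm above the socket's origin at the start: a foot that does not match rests on the key at about 48 to 50.5 mm, one that matches sinks 6 mm more. The key's angle is not known: it catches with the spout 0.5 to 1.3 rad short (anticlockwise) of the mark, within about 0.06 rad of the fit.
- mark (a point): Red stripe on the block's top, on the socket's -x side, 29 mm from the bore's axis: the spout must end pointing along the socket's -x. Engaged, the elbow turns the insert clockwise, sinks 2.5 mm per rad, to a foot height of about 41.5 mm, and drags lightly (0.03 to 0.15 N m; play 0.1 rad). With the spout over the mark the thread runs home: the moment climbs by some 0.3 N m in the next 0.05 rad. It stays where it is left.
- pepper_jar: Bystander: glass spice jar with a red cap, 45 mm across, 108 mm tall; origin under its centre.
- salve_tin: Bystander: round tin with a grey lid, 69 mm across, 41 mm tall; origin under its centre.
Not all that is in view belongs to the job. There is more than one size of the elbow; the job needs the smaller.

How it is judged:
On the way:
1. the elbow's foot has sunk onto the key, the spout still more than 0.2 rad short of the mark (z of elbow_foot in the frame of socket below 0.0465 m and horizontal distance between elbow_foot and socket_mouth below 0.004 m and angle between elbow_foot's own z axis and vertical below 0.12 rad and y of barb_tip in the frame of socket below -0.012 m), for 0.1 s.
At the end, for the whole second after the job is handed in: The elbow stands upright (within 0.12 rad) in the bore, within 4 mm of its axis, its foot screwed down to less than 43.5 mm above the socket's origin, the barb's tip within 9 mm (about 9 degrees) of the line over the red mark, at rest (z of elbow_foot in the frame of socket below 0.0435 m and horizontal distance between elbow_foot and socket_mouth below 0.004 m and angle between elbow_foot's own z axis and vertical below 0.12 rad and x of barb_tip in the frame of socket below -0.04 m and y of barb_tip in the frame of socket between -0.009 and 0.009 m and linear speed of elbow below 0.01 m/s); the robot touches nothing.
It fails at once if the elbow is pressed on the block's rim or on the key with more than 25 N before it has sunk in (contact force between elbow and socket above 25 N and z of elbow_foot in the frame of socket above 0.0465 m).
It fails at once if the elbow is wrenched against the block with more than 100 N (contact force between elbow and socket above 100 N).
It fails at once if the pepper jar is pushed more than 20 mm (distance of pepper_jar from where it was at the start of the episode above 0.02 m).
It fails at once if the salve tin is pushed more than 20 mm (distance of salve_tin from where it was at the start of the episode above 0.02 m).
It also fails if it takes over 54 s, if anything falls off the work surface, if the arm or the gripper's body presses on something with over 40 N, if the wrist force passes 120 N, or if a joint passes its speed limit or range.

ROBOT

A 6-joint arm with a two-finger parallel gripper is mounted at the origin on a cart in front of the work surface, level with it; the furniture and walls round the work are solid. World frame = base frame: x ahead of the robot, y to its left, z up, the work surface at z = 0. Lengths are in m, angles in rad, forces in N, time in s.
With the tool pointing down it reaches from about 0.3 to 0.775 m from the base axis. Payload 14.6 kg.
Tool frame: the origin (TCP) lies midway between the tips of the shut fingers; the grasp point (between the pads) lies 19 mm behind it (grasp_offset is the distance from the TCP to the grasp point, in m); z points along the fingers, y is the line along which they close (so a half turn about z gives the same grasp; the last joint's range is limited). The gripper opens to 94 mm and grips with 3 to 60 N. Pads are 16 mm wide; open, the fingers measure 119 mm over their backs; the gripper's body (75 mm by 177 mm) begins 78 mm behind the grasp point.
Start: joints at [-0.067, 0.3, 1.521, -0, 1.321, -0.067], TCP at [0.55, -0, 0.205] pointing down, gripper open.
Joint ranges: [-3.03, 3.03], [-0.79, 2.21], [0.23, 2.52], [-1.04, 4.18], [0, 3.07], [-2.55, 2.55]. Speed limits (rad/s): [2.22, 2.22, 2.57, 3.14, 3.14, 3.14].

INTERFACE

Orientations are given as [roll, pitch, yaw] about the fixed x, y, z axes, in that order (R = Rz(yaw) Ry(pitch) Rx(roll)).
In Python, from station import * gives the robot as it stands. The module is installed in compiled form; this text tells all that it offers.
- The arm moves only by the tool send_rows, never from a script. Its argument "rows" is a list of rows, each an object of numbers: "dx", "dy", "dz": the shift along the tool's x, y, z in mm; "roll": the turn about the tool's z in degrees; "jaw": the closure, from -1 (fully open) to 1 (shut). In form: [{"dx": .., "dy": .., "dz": .., "roll": .., "jaw": ..}, ...]. A call has 1 to 12 rows; each row shifts and turns the commanded pose from where the row before left it, along the tool's axes as they then stand; what a row does not reach is not made up. A row lasts 1/12 s, in which the tool goes at most 41.7 mm and 7.16 degrees, less where a joint would pass 70% of its speed; a pose out of reach is approached as far as the arm can. A call is refused whole if a number of a shift passes 41.7 or a number of a turn 7.16, either way. A call with a gripper value outside its range is refused whole. The fingers move at their own pace and stop on an object; "force" is the grip in N (left out, the last holds). Time passes only in rows, so rows that do not move let the fingers close. It gives the time, the measured TCP pose, the force, the opening and the grip force at its end, in the units of the state.
- get_obs(): the state, without advancing time (a new reading comes with each control period).
- camera(name): name is "scene" or "side" or "wrist"; returns a dict with "frame" (400x640x3 uint8, red, green, blue), "z_map" (400x640 float32, m along the optical axis (not along the pixel's ray), 0 where there is no reading), "camera_matrix" (3x3 intrinsics, pixels), "rvec" (rotation vector, rad) and "tvec" (3), from world to camera coordinates, as OpenCV has them. Camera axes: x right, y down, z forward; pixel columns grow to the right and rows downward; lengths in m; the calibration is good to about 2 mm. A picture is of the moment at which its call begins.
- hand_in(): hands the job in; it is judged then, once.
The state is a dict: "time_s": time; "qpos": joint angles; "joint_vel": joint speeds; "tau": joint torques, N m; "ee_pos": TCP position; "eef_rot": TCP orientation; "force": force on the tool from outside, world axes, zero at the start; "moment": the same for the moment, N m; "grip_width": finger opening in m; "grip_force": force on a finger pad.
Only numpy, scipy, OpenCV 4.12 (cv2) and the standard library are available. Lean on these libraries where they do the work, as an engineer would, in place of code of your own. Each camera call takes 0.05 s, during which the arm holds its last target. There are 200 camera calls.

## Working session

There is one attempt and no reset: what is moved stays moved. The work goes in short steps, Python scripts to look and compute and a tool call to move; the robot and the scene stay as the last step left them, time stands still between calls to the robot, and variables do not carry over. Pictures are saved under pics/ and viewed, at most 10 in all, crops included, and the job is handed in when it is done.

Besides the shell and the picture viewer there is one more tool, called by a JSON object that holds its "name" and its "arguments". send_rows: Moves the arm, as the interface text tells. Its arguments: {"type":"object","properties":{"rows":{"type":"array"},"force":{"type":"number"}},"required":["rows"]}

```bash
mkdir -p pics
cat > h.py <<'E'
from station import *
import numpy as np, cv2
def snap(n):
    c=camera(n); np.savez('pics/%s.npz'%n,**c); return c
def load(n): return dict(np.load('pics/%s.npz'%n))
def P(c,u,v,z=None):
    K=c['camera_matrix'];R=cv2.Rodrigues(c['rvec'])[0];t=c['tvec'].reshape(3)
    if z is None: z=c['z_map'][int(v),int(u)]; return R.T@(z*np.linalg.inv(K)@[u,v,1]-t)
    d=R.T@(np.linalg.inv(K)@[u,v,1]); o=-R.T@t; return o+d*(z-o[2])/d[2]
def cloud(c):
    K=c['camera_matrix'];R=cv2.Rodrigues(c['rvec'])[0];t=c['tvec'].reshape(3)
    v,u=np.mgrid[:400,:640]; z=c['z_map']
    p=np.stack([u*z,v*z,z],-1)@np.linalg.inv(K).T
    return (p-t)@R
E
python3 - <<'E'
from h import *
for n in('scene','side'):
    c=snap(n); cv2.imwrite('pics/%s0.png'%n,c['frame'][...,::-1])
print(get_obs())
E
```

```text
{'time_s': 0.1, 'qpos': array([-6.66021398e-02,  3.00441535e-01,  1.52150918e+00, -2.27182451e-05,
        1.32070826e+00, -6.66092308e-02]), 'joint_vel': array([ 0.0006649 , -0.00299394, -0.00255413, -0.00134736,  0.00020217,
        0.0015132 ]), 'tau': array([ 1.84928511e-03, -5.32644153e+01, -3.53284299e+01,  7.10431044e-02,
        2.34944851e-02, -7.30603051e-05]), 'ee_pos': array([5.49764921e-01, 5.59931280e-06, 2.04932966e-01]), 'eef_rot': array([-3.14052724e+00, -4.90172912e-05,  1.57080903e+00]), 'force': array([-1.15435906, -0.50231936,  0.3459849 ]), 'moment': array([-0.04545192,  0.01263206,  0.03541866]), 'grip_force': 0.0, 'grip_width': 0.09405632368159593}
```

View pics/scene0.png

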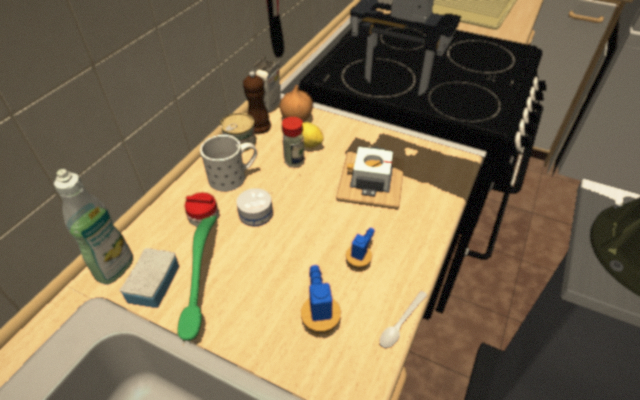

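View pics/side0.png

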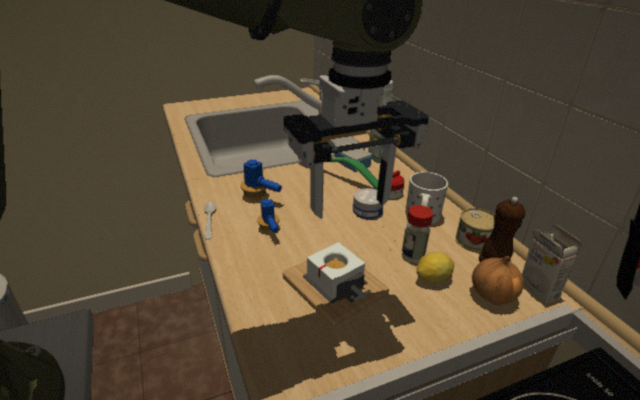

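Two blue elbows are visible: scene (360,248) / side (268,215), and scene (320,303) / side (253,175). The first looks smaller in both views, including the side view, where it's nearer the camera. The valve block is at scene (373,170), with its red stripe on the left-hand side in the side view at (321,268). I'll measure both elbows and check in a crop.

Run:
```python
from h import *
cs,cd=load('scene'),load('side')
def crop(c,x,y,w,h,s): return cv2.resize(c['frame'][y:y+h,x:x+w,::-1],None,fx=s,fy=s,interpolation=cv2.INTER_CUBIC)
a=crop(cs,330,130,80,145,4); b=crop(cd,230,190,160,145,4)
b=cv2.resize(b,(int(580*160/145*.62),360)); 
im=np.zeros((580,320+b.shape[1],3),np.uint8); im[:,:320]=a; im[:360,320:]=b
cv2.imwrite('pics/crop1.png',im); print(b.shape)
for n,c in(('scene',cs),('side',cd)):
    p=cloud(c); f=c['frame'].astype(int); 
    blue=(f[...,2]>f[...,0]+50)&(f[...,2]>f[...,1]+30)&(p[...,2]<.15)&(p[...,2]>.01)&(p[...,0]>0.2)
    k,l,st,_=cv2.connectedComponentsWithStats(blue.astype(np.uint8))
    for i in range(1,k):
        if st[i,4]>60:
            q=p[l==i]; top=q[q[:,2]>q[:,2].max()-.006]
            print(n,st[i],'zmax',q[:,2].max(),'top',np.median(top,0).round(4),len(top),'min',q.min(0).round(3),'max',q.max(0).round(3))
    x,y,w,h=(345,135,60,65) if n=='scene' else (295,235,80,70)
    q=p[y:y+h,x:x+w].reshape(-1,3); t=q[abs(q[:,2]-.06-.014*0)<.006]
    print(n,'blocktop',len(t),t.mean(0),cv2.minAreaRect((t[:,:2]*1000).astype(np.float32)))
    t=q[abs(q[:,2]-.014)<.004]; print('board',len(t),cv2.minAreaRect((t[:,:2]*1000).astype(np.float32)))
    red=(f[...,0]>f[...,1]+50)&(f[...,0]>f[...,2]+50)&(abs(p[...,2]-.06)<.01)
    t=p[red]; print('red',t.round(3)[:12],len(t))
```

```text
(360, 396, 3)
scene [353 229  21  30 321] zmax 0.07270078885249266 top [0.4976 0.2703 0.0684] 98 min [0.487 0.216 0.032] max [0.508 0.283 0.073]
scene [310 266  22  53 800] zmax 0.09681472834690391 top [0.5058 0.4087 0.0937] 234 min [0.486 0.343 0.043] max [0.552 0.43  0.097]
scene blocktop 724 [0.55734362 0.06019428 0.060055  ] ((558.5520629882812, 56.190185546875), (72.5499267578125, 76.05384063720703), 14.652801513671875)
board 1207 ((555.9590454101562, 53.02803039550781), (128.2739715576172, 149.51412963867188), 20.28700065612793)
red [[ 0.796 -0.086  0.069]
 [ 0.832 -0.064  0.069]
 [ 0.827 -0.065  0.07 ]
 [ 0.793 -0.082  0.069]
 [ 0.791 -0.083  0.069]
 [ 0.835 -0.063  0.066]
 [ 0.83  -0.06   0.069]
 [ 0.789 -0.079  0.069]
 [ 0.79  -0.085  0.066]
 [ 0.832 -0.058  0.067]
 [ 0.829 -0.057  0.068]
 [ 0.789 -0.078  0.068]] 482
side [244 160  17   9 100] zmax 0.09511874898428693 top [0.5049 0.3986 0.0921] 60 min [0.489 0.383 0.084] max [0.524 0.411 0.095]
side [257 176  23  14 148] zmax 0.060110384479104 top [0.5312 0.3657 0.056 ] 56 min [0.509 0.338 0.045] max [0.55  0.389 0.06 ]
side [261 199  13   9  85] zmax 0.070480347307189 top [0.4975 0.2615 0.0668] 67 min [0.486 0.253 0.059] max [0.51  0.276 0.07 ]
side [266 214  11  16  99] zmax 0.044916959939956404 top [0.4972 0.2338 0.0409] 70 min [0.491 0.21  0.034] max [0.506 0.256 0.045]
side blocktop 1040 [0.55721574 0.05250921 0.0594278 ] ((558.6327514648438, 55.50030517578125), (74.63346099853516, 74.07341766357422), 14.954689025878906)
board 1290 ((552.5747680664062, 48.76013946533203), (111.28605651855469, 147.07228088378906), 61.2494010925293)
red [[0.836 0.308 0.055]
 [0.839 0.308 0.054]
 [0.843 0.309 0.053]
 [0.831 0.308 0.053]
 [0.832 0.305 0.054]
 [0.833 0.303 0.055]
 [0.836 0.303 0.055]
 [0.837 0.3   0.056]
 [0.842 0.303 0.054]
 [0.825 0.303 0.055]
 [0.827 0.302 0.055]
 [0.83  0.302 0.054]] 115
```

View pics/crop1.png

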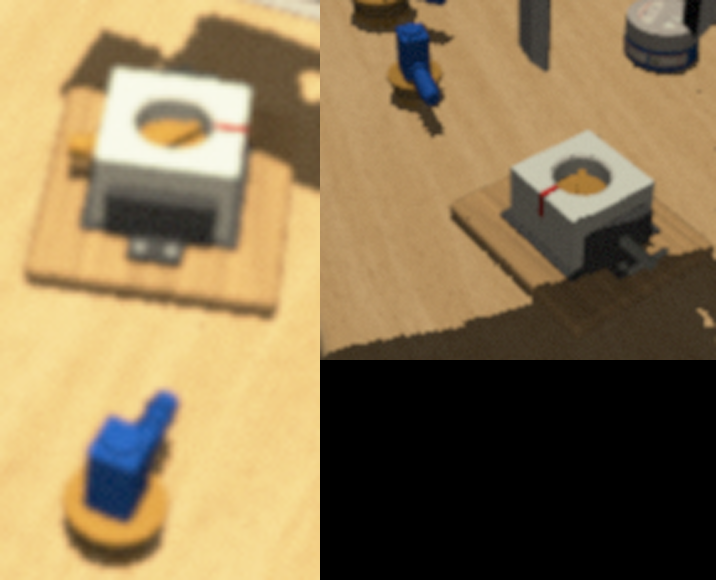

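Run:
```python
from h import *
cs,cd=load('scene'),load('side')
print('stripe',P(cs,330+220/4,130+127/4,.06),P(cs,330+247/4,130+128/4,.06),P(cd,321,190+190/2.475,.06),P(cd,230+(557-320)/2.475,190+184/2.475,.06))
print('bore scene',P(cs,330+174/4,130+125/4,.06),'side',P(cd,230+(581-320)/2.475,190+174/2.475,.06))
# small elbow: fits at heights
print('spout tip scene',P(cs,330+170/4,130+398/4,.040), 'cap centre',P(cs,330+121/4,130+432/4,.067))
for n,c,(x,y,w,h) in(('scene',cs,(345,220,35,55)),('side',cd,(255,190,30,45))):
    p=cloud(c)[y:y+h,x:x+w].reshape(-1,3)
    for a,b in((.06,.075),(.028,.046),(.016,.026)):
        q=p[(p[:,2]>a)&(p[:,2]<b)]; print(n,a,len(q),q.min(0).round(4),q.max(0).round(4),q.mean(0).round(4),cv2.minAreaRect((q[:,:2]*1000).astype(np.float32)))
for n,c,pts in(('scene',cs,[(293,125),(254,195)]),('side',cd,[(420,215),(367,195)])):
    for u,v in pts: print(n,P(c,u,v).round(3))
print('flange scene',P(cs,330+(64+168)/8,130+515/4,.022))
```

```text
stripe [0.53492178 0.05123174 0.06      ] [0.52222246 0.04578909 0.06      ] [0.52839432 0.04711868 0.06      ] [0.53841556 0.04985598 0.06      ]
bore scene [0.55667271 0.06030176 0.06      ] side [0.55831445 0.05339111 0.06      ]
spout tip scene [0.49443121 0.21588715 0.04      ] cap centre [0.49956499 0.26560042 0.067     ]
scene 0.06 185 [0.4866 0.2558 0.0601] [0.5103 0.2827 0.0727] [0.4974 0.2717 0.0668] ((498.33221435546875, 269.34820556640625), (23.7852840423584, 26.913536071777344), 1.0835801362991333)
scene 0.028 185 [0.4862 0.2108 0.0285] [0.51   0.283  0.0459] [0.4958 0.2533 0.0385] ((495.6996765136719, 247.22850036621094), (72.36243438720703, 23.225589752197266), 85.22340393066406)
scene 0.016 212 [0.4749 0.2471 0.0164] [0.5223 0.2921 0.026 ] [0.4952 0.2762 0.0243] ((497.6556396484375, 271.87921142578125), (45.55917739868164, 40.6118278503418), 20.22397232055664)
side 0.06 100 [0.4862 0.253  0.0601] [0.5099 0.2788 0.0705] [0.497  0.2626 0.066 ] ((497.95782470703125, 265.78973388671875), (25.470041275024414, 23.525203704833984), 88.7170181274414)
side 0.028 209 [0.4859 0.2102 0.028 ] [0.5526 0.3774 0.0457] [0.499  0.2524 0.0384] ((517.4133911132812, 292.2156982421875), (169.05467224121094, 54.91525650024414), 81.75708770751953)
side 0.016 143 [0.4752 0.2444 0.016 ] [0.527  0.3891 0.0258] [0.4981 0.288  0.0228] ((510.4700622558594, 316.62359619140625), (148.5975341796875, 45.16313934326172), 76.6954574584961)
scene [0.73  0.084 0.11 ]
scene [0.737 0.236 0.039]
side [0.728 0.06  0.109]
side [0.727 0.25  0.041]
flange scene [0.49478702 0.27536868 0.022     ]
```

Run:
```python
from h import *
c=snap('wrist'); cv2.imwrite('pics/wrist0.png',c['frame'][...,::-1])
K=c['camera_matrix'];print(K, cv2.projectPoints(np.array([[.5585,.0558,.06]]),c['rvec'],c['tvec'],K,None)[0])
```

```text
[[330.04111114   0.         318.40737586]
 [  0.         330.04111114 199.82728519]
 [  0.           0.           1.        ]] [[[327.2821014  132.23908431]]]
```

View pics/wrist0.png

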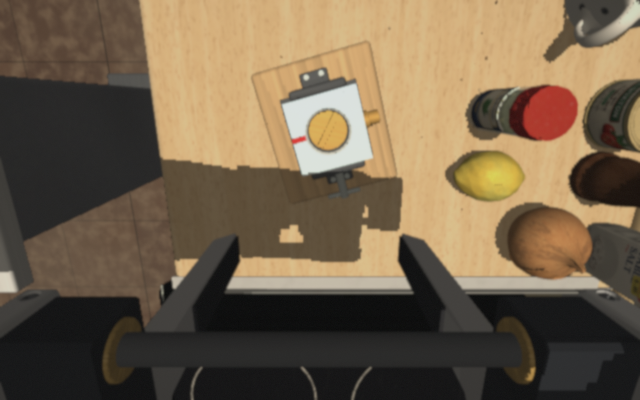

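The wrist view shows the block at (327,130), with its stripe to the left at (298,140). The key is a diagonal line in the bore, so I'll enlarge that part.

Run:
```python
from h import *
c=load('wrist'); f=c['frame']
cv2.imwrite('pics/crop2.png',cv2.resize(f[80:180,270:385,::-1],None,fx=6,fy=6,interpolation=cv2.INTER_CUBIC)[:600])
p=cloud(c); 
w=(abs(p[...,2]-.06)<.004); w[:80]=0;w[185:]=0;w[:,:270]=0;w[:,390:]=0
n,l,st,ce=cv2.connectedComponentsWithStats(w.astype(np.uint8)); i=1+st[1:,4].argmax()
v,u=np.nonzero(l==i); q=np.array([P(c,a,b,.06)[:2] for a,b in zip(u,v)])*1000
print(st[i],cv2.minAreaRect(q.astype(np.float32)))
# hole
m=(l==i).astype(np.uint8); cs,h=cv2.findContours(m,cv2.RETR_CCOMP,cv2.CHAIN_APPROX_NONE)
for k,hh in zip(cs,h[0]):
    if hh[3]>=0 and len(k)>20: e=cv2.fitEllipse(k); print('hole',e,P(c,*e[0],.06))
# key depth map
kz=p[...,2]; reg=kz[110:152,308:350]; print(np.percentile(reg,[5,20,50,80,95]))
s=(kz>.045)&(kz<.0535); s[:108]=0;s[154:]=0;s[:,:306]=0;s[:,352:]=0
print(s.sum()); 
a=p[s]; print(a.mean(0),np.linalg.svd(a[:,:2]-a[:,:2].mean(0))[1:])
```

```text
[ 282   83   91   93 4273] ((558.9505615234375, 56.854190826416016), (72.63977813720703, 72.04533386230469), 15.047575950622559)
hole ((327.9543151855469, 130.3658905029297), (42.56404113769531, 43.409912109375), 7.585618019104004) [0.55913802 0.05757861 0.06      ]
[0.04098416 0.0433036  0.04443858 0.05823985 0.06082861]
340
[0.5602928  0.05516939 0.04908348] (array([0.20655025, 0.13300081]), array([[-0.47911664, -0.87775124],
       [-0.87775124,  0.47911664]]))
```

View pics/crop2.png

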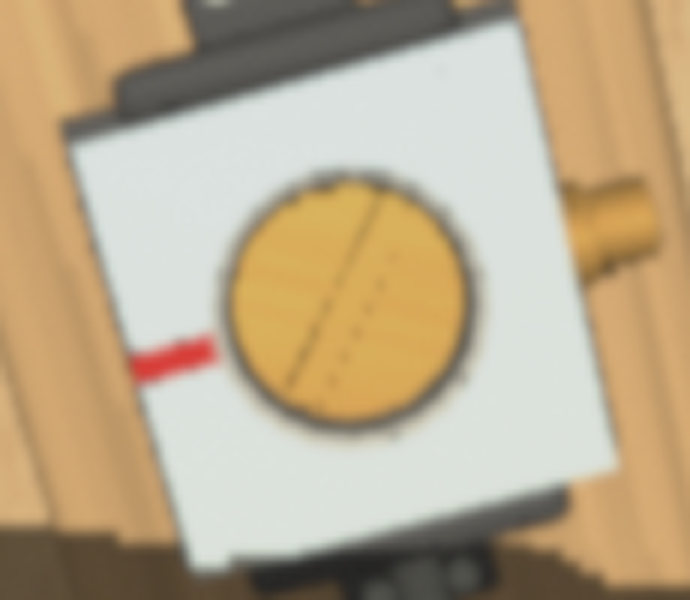

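The key runs from about (380,195) to (290,385) in the crop. That puts the catch with the spout at about -115° in the world frame, against the mark at -165°, so about 0.87 rad short. The smaller elbow, with its top at 69 mm, is at (0.498, 0.267) with its spout at about -90°. I'll move above it.

{"name": "send_rows", "arguments": {"rows": [{"dx": 20,"dy": -4,"dz": 0,"jaw": -1},{"dx": 35,"dy": -8,"dz": 5},{"dx": 40,"dy": -8,"dz": 10},{"dx": 40,"dy": -8,"dz": 10},{"dx": 40,"dy": -8,"dz": 10},{"dx": 40,"dy": -8,"dz": 10},{"dx": 32,"dy": -5,"dz": 5},{"dx": 20,"dy": -3,"dz": 5},{"dx": 0},{"dx": 0}]}}

```text
invalid input at $.rows[0]: expected keys dx, dy, dz, roll, jaw
```

Run:
```python
from h import *
c=snap('wrist'); f=c['frame'].astype(int)
o=get_obs();print(o['time_s'],o['ee_pos'],o['eef_rot'],o['force'],o['moment'])
p=cloud(c); blue=(f[...,2]>f[...,0]+50)&(f[...,2]>f[...,1]+30)
for a,b in((.06,.075),(.03,.047)):
    s=blue&(p[...,2]>a)&(p[...,2]<b)&(p[...,1]<.32); q=p[s]; print(len(q),q.mean(0),cv2.minAreaRect((q[:,:2]*1000).astype(np.float32)),q.min(0),q.max(0))
s=(p[...,2]>.019)&(p[...,2]<.027)&(p[...,1]<.32)&(p[...,1]>.2)&(abs(p[...,0]-.5)<.06); q=p[s]; print(len(q),cv2.minEnclosingCircle((q[:,:2]*1000).astype(np.float32)))
cv2.imwrite('pics/wrist1.png',c['frame'][...,::-1])
```

```text
0.2 [ 5.49849096e-01 -4.45039517e-06  2.05125873e-01] [-3.14094239e+00 -2.27096774e-05  1.57079860e+00] [-0.07602993  0.05706335 -0.28997471] [0.03727384 0.0264296  0.02570847]<stdin>:6: RuntimeWarning: Mean of empty slice.
  ret = um.true_divide(
Traceback (most recent call last):
ValueError: zero-size array to reduction operation minimum which has no identity
```

The call was refused because every row needs all five keys.

{"name": "send_rows", "arguments": {"rows": [{"dx": 20,"dy": -4,"dz": 0,"roll": 0,"jaw": -1},{"dx": 35,"dy": -8,"dz": 5,"roll": 0,"jaw": -1},{"dx": 40,"dy": -8,"dz": 10,"roll": 0,"jaw": -1},{"dx": 40,"dy": -8,"dz": 10,"roll": 0,"jaw": -1},{"dx": 40,"dy": -8,"dz": 10,"roll": 0,"jaw": -1},{"dx": 40,"dy": -8,"dz": 10,"roll": 0,"jaw": -1},{"dx": 32,"dy": -5,"dz": 5,"roll": 0,"jaw": -1},{"dx": 20,"dy": -3,"dz": 5,"roll": 0,"jaw": -1},{"dx": 0,"dy": 0,"dz": 0,"roll": 0,"jaw": -1},{"dx": 0,"dy": 0,"dz": 0,"roll": 0,"jaw": -1}]}}

```text
time_s: 1.03
ee_pos: [0.4978, 0.2662, 0.1503]
eef_rot: [-3.141, 0.001, 1.573]
force: [1.1, -0.4, -0.4]
grip_width: 0.094
grip_force: 0.0
```

Run:
```python
from h import *
c=snap('wrist'); f=c['frame'].astype(int)
o=get_obs();print(o['time_s'],o['ee_pos'],o['eef_rot'],o['force'],o['moment'])
p=cloud(c); blue=(f[...,2]>f[...,0]+50)&(f[...,2]>f[...,1]+30)
cv2.imwrite('pics/wrist1.png',c['frame'][...,::-1])
for a,b in((.06,.075),(.03,.047)):
    s=blue&(p[...,2]>a)&(p[...,2]<b)&(p[...,1]<.32); q=p[s]; print(len(q),q.mean(0),cv2.minAreaRect((q[:,:2]*1000).astype(np.float32)))
s=(p[...,2]>.019)&(p[...,2]<.027)&(p[...,1]<.32)&(p[...,1]>.2)&(abs(p[...,0]-.5)<.06); q=p[s]; print(len(q),cv2.minEnclosingCircle((q[:,:2]*1000).astype(np.float32)))
```

```text
1.0833 [0.49827019 0.26537037 0.15068113] [-3.14134679e+00  3.36174300e-04  1.57122638e+00] [0.57944222 0.67746101 0.05657883] [-0.02943779 -0.00270348  0.02178611]
0 [nan nan nan] ((0.0, 0.0), (0.0, 0.0), 0.0)
0 [nan nan nan] ((0.0, 0.0), (0.0, 0.0), 0.0)
918 ((499.28662109375, 268.8393249511719), 23.915651321411133)<stdin>:7: RuntimeWarning: Mean of empty slice.
  ret = um.true_divide(
```

View pics/wrist1.png

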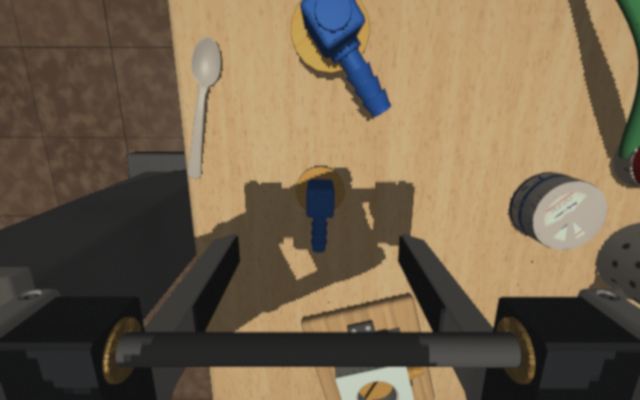

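The wrist picture shows the small elbow at (320,190), with the spout pointing straight down the image to (318,248). The flange circle fit gives 48 mm diameter at (0.499, 0.2685), so I'll descend and grip there.

{"name": "send_rows", "arguments": {"rows": [{"dx": 2,"dy": 1,"dz": 25,"roll": 0,"jaw": -1},{"dx": 0,"dy": 0,"dz": 35,"roll": 0,"jaw": -1},{"dx": 0,"dy": 0,"dz": 35,"roll": 0,"jaw": -1},{"dx": 0,"dy": 0,"dz": 19,"roll": 0,"jaw": -1},{"dx": 0,"dy": 0,"dz": 8,"roll": 0,"jaw": 0},{"dx": 0,"dy": 0,"dz": 0,"roll": 0,"jaw": 1},{"dx": 0,"dy": 0,"dz": 0,"roll": 0,"jaw": 1},{"dx": 0,"dy": 0,"dz": 0,"roll": 0,"jaw": 1},{"dx": 0,"dy": 0,"dz": 0,"roll": 0,"jaw": 1},{"dx": 0,"dy": 0,"dz": 0,"roll": 0,"jaw": 1},{"dx": 0,"dy": 0,"dz": 0,"roll": 0,"jaw": 1}], "force": 40}}

```text
time_s: 2.0
ee_pos: [0.4996, 0.2679, 0.0295]
eef_rot: [3.14, -0.0, 1.571]
force: [0.4, 0.3, 0.6]
grip_width: 0.0506
grip_force: 0.0
```

{"name": "send_rows", "arguments": {"rows": [{"dx": 0,"dy": 0,"dz": 0,"roll": 0,"jaw": 1},{"dx": 0,"dy": 0,"dz": 0,"roll": 0,"jaw": 1},{"dx": 0,"dy": 0,"dz": 0,"roll": 0,"jaw": 1},{"dx": 0,"dy": 0,"dz": 0,"roll": 0,"jaw": 1},{"dx": 0,"dy": 0,"dz": 0,"roll": 0,"jaw": 1},{"dx": 0,"dy": 0,"dz": 0,"roll": 0,"jaw": 1}]}}

```text
time_s: 2.5
ee_pos: [0.4992, 0.2677, 0.0288]
eef_rot: [-3.141, 0.0, 1.571]
force: [-0.6, 0.1, 0.2]
grip_width: 0.0237
grip_force: 39.9
```

{"name": "send_rows", "arguments": {"rows": [{"dx": 0,"dy": 0,"dz": -15,"roll": 0,"jaw": 1},{"dx": 0,"dy": 0,"dz": -30,"roll": 0,"jaw": 1},{"dx": -10,"dy": 3,"dz": -30,"roll": 0,"jaw": 1},{"dx": -30,"dy": 8,"dz": -15,"roll": 0,"jaw": 1},{"dx": -35,"dy": 10,"dz": 0,"roll": 0,"jaw": 1},{"dx": -35,"dy": 10,"dz": 0,"roll": 0,"jaw": 1},{"dx": -35,"dy": 10,"dz": 0,"roll": 0,"jaw": 1},{"dx": -30,"dy": 9,"dz": 0,"roll": 0,"jaw": 1},{"dx": -24,"dy": 7,"dz": 0,"roll": 0,"jaw": 1},{"dx": -12,"dy": 3,"dz": 0,"roll": 0,"jaw": 1},{"dx": 0,"dy": 0,"dz": 0,"roll": 0,"jaw": 1},{"dx": 0,"dy": 0,"dz": 0,"roll": 0,"jaw": 1}]}}

```text
time_s: 3.5
ee_pos: [0.559, 0.0569, 0.1185]
eef_rot: [-3.141, -0.0, 1.57]
force: [-0.3, -0.1, -2.2]
grip_width: 0.0239
grip_force: 39.9
```

{"name": "send_rows", "arguments": {"rows": [{"dx": 0,"dy": 0,"dz": 0,"roll": 4,"jaw": 1},{"dx": 0,"dy": 0,"dz": 0,"roll": 6,"jaw": 1},{"dx": 0,"dy": 0,"dz": 0,"roll": 6,"jaw": 1},{"dx": 0,"dy": 0,"dz": 0,"roll": 4,"jaw": 1},{"dx": 0,"dy": 0,"dz": 0,"roll": 2,"jaw": 1},{"dx": 0,"dy": 0,"dz": 0,"roll": 0,"jaw": 1},{"dx": 0,"dy": 0,"dz": 0,"roll": 0,"jaw": 1}]}}

```text
time_s: 4.08
ee_pos: [0.559, 0.0579, 0.1187]
eef_rot: [-3.141, -0.0, 1.19]
force: [0.7, -0.1, -1.5]
grip_width: 0.0239
grip_force: 39.9
```

Run:
```python
from h import *
o=get_obs();print(o['time_s'],o['ee_pos'],o['eef_rot'],o['force'],o['moment'])
a=[]
for n,(x,y,w,h) in(('scene',(320,90,110,120)),('side',(270,190,120,130)),('wrist',(220,60,200,200))):
    c=snap(n); k=cv2.resize(c['frame'][y:y+h,x:x+w,::-1],None,fx=380/h,fy=380/h,interpolation=cv2.INTER_CUBIC)[:380]; a.append(k[:,:350] if n!='wrist' else cv2.resize(k,(260,260)))
im=np.zeros((380,sum(k.shape[1] for k in a),3),np.uint8); x=0
for k in a: im[:k.shape[0],x:x+k.shape[1]]=k[:380]; x+=k.shape[1]
cv2.imwrite('pics/hover.png',im[:,:800] if im.shape[1]<=800 else cv2.resize(im,(800,int(380*800/im.shape[1]))));print(im.shape)
```

```text
4.0833 [0.55895927 0.05791525 0.11871585] [-3.14134826e+00 -2.57433924e-05  1.18956742e+00] [ 0.66071354 -0.09017641 -1.5359162 ] [-0.01412001  0.0570028  -0.07271779]
(380, 958, 3)
```

View pics/hover.png

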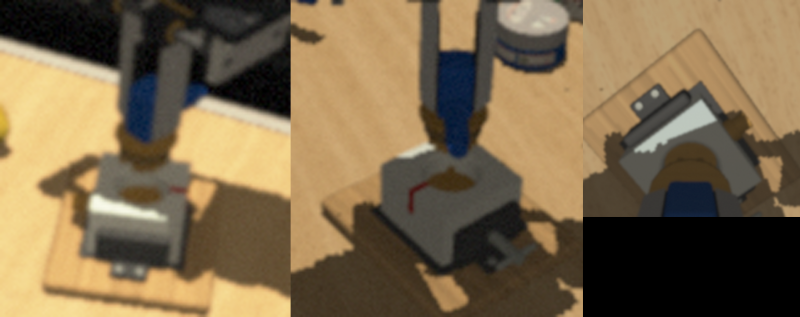

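The hover crop shows the elbow upright in the fingers, over the bore in all three views. In the wrist part the flange's front arc is visible at about (690,165). I'll fit that arc to locate the elbow axis relative to the bore.

Run:
```python
from h import *
from scipy.optimize import least_squares
c=load('wrist'); p=cloud(c); f=c['frame'].astype(int)
s=(abs(p[...,2]-.1145)<.006)&(np.hypot(p[...,0]-.559,p[...,1]-.058)<.035); print(s.sum(),np.median(p[s][:,2]))
z=np.median(p[s][:,2])
m=s.astype(np.uint8); cs,_=cv2.findContours(m,0,cv2.CHAIN_APPROX_NONE); k=max(cs,key=len)[:,0]
q=np.array([P(c,u,v,z)[:2] for u,v in k]); 
# farthest from camera side: keep outer arc (dist>21mm from TCP)
for cen0 in [np.array([.559,.058])]:
    d=np.hypot(*(q-cen0).T); a=q[d>.021]; print(len(a))
    r=least_squares(lambda x:np.hypot(a[:,0]-x[0],a[:,1]-x[1])-.024,cen0,loss='soft_l1',f_scale=.0007); print(r.x,np.std(r.fun),a.min(0),a.max(0))
# socket from same picture & side/scene now
w=(abs(p[...,2]-.06)<.004)&(np.hypot(p[...,0]-.559,p[...,1]-.057)<.06)
v,u=np.nonzero(w); q=np.array([P(c,x,y,.06)[:2] for x,y in zip(u,v)])*1000; print(len(q),cv2.minAreaRect(q.astype(np.float32)))
```

```text
1397 0.11457177417679577
104
[0.55950954 0.05844137] 0.0006322768591186284 [0.53990152 0.05451493] [0.58340917 0.08310176]
4259 ((559.2167358398438, 57.06953430175781), (72.4210205078125, 72.79212188720703), 15.085583686828613)
```

{"name": "send_rows", "arguments": {"rows": [{"dx": -1.2,"dy": 0,"dz": 6,"roll": 0,"jaw": 1},{"dx": 0,"dy": 0,"dz": 10,"roll": 0,"jaw": 1},{"dx": 0,"dy": 0,"dz": 7,"roll": 0,"jaw": 1},{"dx": 0,"dy": 0,"dz": 3,"roll": 0,"jaw": 1},{"dx": 0,"dy": 0,"dz": 1,"roll": 0,"jaw": 1},{"dx": 0,"dy": 0,"dz": 1,"roll": 0,"jaw": 1},{"dx": 0,"dy": 0,"dz": 1,"roll": 0,"jaw": 1},{"dx": 0,"dy": 0,"dz": 1,"roll": 0,"jaw": 1},{"dx": 0,"dy": 0,"dz": 0,"roll": 0,"jaw": 1}]}}

```text
time_s: 4.98
ee_pos: [0.5588, 0.0556, 0.0888]
eef_rot: [3.141, -0.0, 1.187]
force: [-0.6, 0.5, -0.9]
grip_width: 0.0236
grip_force: 39.9
```

{"name": "send_rows", "arguments": {"rows": [{"dx": 0,"dy": 0,"dz": 1,"roll": 0,"jaw": 1},{"dx": 0,"dy": 0,"dz": 1,"roll": 0,"jaw": 1},{"dx": 0,"dy": 0,"dz": 1,"roll": 0,"jaw": 1},{"dx": 0,"dy": 0,"dz": 0,"roll": 0,"jaw": 1}]}}

```text
time_s: 5.32
ee_pos: [0.5587, 0.0556, 0.0856]
eef_rot: [-3.141, 0.0, 1.187]
force: [0.1, 0.6, -1.0]
grip_width: 0.0235
grip_force: 39.9
```

{"name": "send_rows", "arguments": {"rows": [{"dx": 0,"dy": 0,"dz": 1,"roll": 0,"jaw": 1},{"dx": 0,"dy": 0,"dz": 1,"roll": 0,"jaw": 1},{"dx": 0,"dy": 0,"dz": 1,"roll": 0,"jaw": 1},{"dx": 0,"dy": 0,"dz": 0,"roll": 0,"jaw": 1}]}}

```text
time_s: 5.65
ee_pos: [0.5587, 0.0556, 0.0825]
eef_rot: [-3.141, 0.0, 1.187]
force: [-0.1, -0.2, -2.2]
grip_width: 0.0238
grip_force: 39.9
```

{"name": "send_rows", "arguments": {"rows": [{"dx": 0,"dy": 0,"dz": 1,"roll": 0,"jaw": 1},{"dx": 0,"dy": 0,"dz": 1,"roll": 0,"jaw": 1},{"dx": 0,"dy": 0,"dz": 0.7,"roll": 0,"jaw": 1},{"dx": 0,"dy": 0,"dz": 0,"roll": 0,"jaw": 1}]}}

```text
time_s: 5.98
ee_pos: [0.5587, 0.0556, 0.0799]
eef_rot: [-3.141, 0.0, 1.187]
force: [-0.7, 0.9, -1.6]
grip_width: 0.0236
grip_force: 39.9
```

{"name": "send_rows", "arguments": {"rows": [{"dx": 0,"dy": 0,"dz": 0.7,"roll": 0,"jaw": 1},{"dx": 0,"dy": 0,"dz": 0,"roll": 0,"jaw": 1}]}}

```text
time_s: 6.15
ee_pos: [0.5588, 0.0556, 0.0793]
eef_rot: [-3.142, 0.0, 1.187]
force: [0.4, 0.3, -1.9]
grip_width: 0.0241
grip_force: 39.9
```

{"name": "send_rows", "arguments": {"rows": [{"dx": 0,"dy": 0,"dz": 0.6,"roll": 0,"jaw": 1},{"dx": 0,"dy": 0,"dz": 0,"roll": 0,"jaw": 1}]}}

```text
time_s: 6.32
ee_pos: [0.5588, 0.0556, 0.0787]
eef_rot: [-3.142, 0.0, 1.187]
force: [0.4, -0.8, -2.3]
grip_width: 0.0241
grip_force: 39.9
```

{"name": "send_rows", "arguments": {"rows": [{"dx": 0,"dy": 0,"dz": 0.5,"roll": 0,"jaw": 1},{"dx": 0,"dy": 0,"dz": 0,"roll": 0,"jaw": 1}]}}

```text
time_s: 6.48
ee_pos: [0.5588, 0.0556, 0.0782]
eef_rot: [-3.142, 0.0, 1.187]
force: [-0.4, 0.2, -1.4]
grip_width: 0.0242
grip_force: 39.9
```

{"name": "send_rows", "arguments": {"rows": [{"dx": 0,"dy": 0,"dz": 0.5,"roll": 0,"jaw": 1},{"dx": 0,"dy": 0,"dz": 0,"roll": 0,"jaw": 1}]}}

```text
time_s: 6.65
ee_pos: [0.5588, 0.0556, 0.0777]
eef_rot: [-3.141, 0.0, 1.187]
force: [-0.2, 0.4, -2.4]
grip_width: 0.0241
grip_force: 39.9
```

{"name": "send_rows", "arguments": {"rows": [{"dx": 0,"dy": 0,"dz": 0.5,"roll": 0,"jaw": 1},{"dx": 0,"dy": 0,"dz": 0,"roll": 0,"jaw": 1}]}}

```text
time_s: 6.82
ee_pos: [0.5587, 0.0556, 0.0772]
eef_rot: [-3.141, 0.0, 1.187]
force: [-0.3, 0.3, -0.5]
grip_width: 0.0237
grip_force: 39.9
```

{"name": "send_rows", "arguments": {"rows": [{"dx": 0,"dy": 0,"dz": 0.5,"roll": 0,"jaw": 1},{"dx": 0,"dy": 0,"dz": 0,"roll": 0,"jaw": 1}]}}

```text
time_s: 6.98
ee_pos: [0.5587, 0.0556, 0.0767]
eef_rot: [-3.141, 0.0, 1.187]
force: [-0.4, 0.1, -0.6]
grip_width: 0.0239
grip_force: 39.9
```

{"name": "send_rows", "arguments": {"rows": [{"dx": 0,"dy": 0,"dz": 0.5,"roll": 0,"jaw": 1},{"dx": 0,"dy": 0,"dz": 0,"roll": 0,"jaw": 1}]}}

```text
time_s: 7.15
ee_pos: [0.5587, 0.0556, 0.0762]
eef_rot: [-3.141, 0.0, 1.187]
force: [-0.1, -0.6, -1.9]
grip_width: 0.0238
grip_force: 39.9
```

{"name": "send_rows", "arguments": {"rows": [{"dx": 0,"dy": 0,"dz": 0.5,"roll": 0,"jaw": 1},{"dx": 0,"dy": 0,"dz": 0,"roll": 0,"jaw": 1}]}}

```text
time_s: 7.32
ee_pos: [0.5588, 0.0556, 0.0757]
eef_rot: [-3.142, 0.0, 1.187]
force: [-0.2, 0.4, -1.4]
grip_width: 0.0237
grip_force: 39.9
```

No contact, and the foot is already below the height where it would rest on the key, so the slot appears to straddle it. I'll keep sinking gently.

{"name": "send_rows", "arguments": {"rows": [{"dx": 0,"dy": 0,"dz": 0.5,"roll": 0,"jaw": 1},{"dx": 0,"dy": 0,"dz": 0.5,"roll": 0,"jaw": 1},{"dx": 0,"dy": 0,"dz": 0,"roll": 0,"jaw": 1}]}}

```text
time_s: 7.57
ee_pos: [0.5588, 0.0556, 0.0747]
eef_rot: [-3.141, 0.0, 1.187]
force: [-0.1, 0.2, -2.1]
grip_width: 0.024
grip_force: 39.9
```

{"name": "send_rows", "arguments": {"rows": [{"dx": 0,"dy": 0,"dz": 0.5,"roll": 0,"jaw": 1},{"dx": 0,"dy": 0,"dz": 0,"roll": 0,"jaw": 1}]}}

```text
time_s: 7.73
ee_pos: [0.5588, 0.0556, 0.0742]
eef_rot: [-3.142, 0.0, 1.187]
force: [-0.2, -0.6, -1.7]
grip_width: 0.0236
grip_force: 39.9
```

{"name": "send_rows", "arguments": {"rows": [{"dx": 0,"dy": 0,"dz": 0.5,"roll": 0,"jaw": 1},{"dx": 0,"dy": 0,"dz": 0,"roll": 0,"jaw": 1}]}}

```text
time_s: 7.9
ee_pos: [0.5588, 0.0556, 0.0737]
eef_rot: [-3.142, 0.0, 1.187]
force: [0.9, -0.2, -1.8]
grip_width: 0.0241
grip_force: 39.9
```

{"name": "send_rows", "arguments": {"rows": [{"dx": 0,"dy": 0,"dz": 0.5,"roll": 0,"jaw": 1},{"dx": 0,"dy": 0,"dz": 0,"roll": 0,"jaw": 1}]}}

```text
time_s: 8.07
ee_pos: [0.5588, 0.0556, 0.0732]
eef_rot: [-3.142, 0.0, 1.187]
force: [-1.2, 0.3, -2.0]
grip_width: 0.0242
grip_force: 39.9
```

The foot is about 44 mm up and is seated on the key, with the spout about 0.93 rad short of the mark. Now I'll screw it clockwise, which is positive roll with the tool pointing down, following the pitch down.

{"name": "send_rows", "arguments": {"rows": [{"dx": 0,"dy": 0,"dz": 0.3,"roll": 1,"jaw": 1},{"dx": 0,"dy": 0,"dz": 0.2,"roll": 2,"jaw": 1},{"dx": 0,"dy": -0.03,"dz": 0.15,"roll": 3,"jaw": 1},{"dx": 0,"dy": -0.03,"dz": 0.12,"roll": 3,"jaw": 1},{"dx": 0,"dy": -0.03,"dz": 0.12,"roll": 3,"jaw": 1},{"dx": 0,"dy": 0,"dz": 0,"roll": 0,"jaw": 1}]}}

```text
time_s: 8.57
ee_pos: [0.5587, 0.0556, 0.0724]
eef_rot: [3.142, 0.0, 0.974]
force: [-0.6, -0.1, -1.1]
grip_width: 0.0236
grip_force: 39.9
```

```bash
python3 -c "
from h import *
o=get_obs();print(o['ee_pos'],o['eef_rot'],o['force'],o['moment'])"
```

```text
[0.55870719 0.05561986 0.07235312] [3.14156260e+00 7.87199764e-05 9.74241164e-01] [-0.55384459 -0.14959705 -1.0615253 ] [-0.02664795  0.19485172 -0.00257609]
```

{"name": "send_rows", "arguments": {"rows": [{"dx": 0,"dy": -0.03,"dz": 0.12,"roll": 3,"jaw": 1},{"dx": 0,"dy": -0.03,"dz": 0.12,"roll": 3,"jaw": 1},{"dx": 0,"dy": -0.03,"dz": 0.12,"roll": 3,"jaw": 1},{"dx": 0,"dy": -0.03,"dz": 0.12,"roll": 3,"jaw": 1},{"dx": 0,"dy": -0.03,"dz": 0.12,"roll": 3,"jaw": 1},{"dx": 0,"dy": 0,"dz": 0,"roll": 0,"jaw": 1}]}}

```text
time_s: 9.07
ee_pos: [0.5586, 0.0557, 0.0717]
eef_rot: [3.142, 0.0, 0.714]
force: [-1.1, -1.0, -1.2]
grip_width: 0.0242
grip_force: 39.9
```

```bash
python3 -c "
from h import *
o=get_obs();print(o['ee_pos'],o['eef_rot'],o['force'],o['moment'])"
```

```text
[0.55861101 0.05570159 0.07174125] [3.14150630e+00 3.98239479e-05 7.14346772e-01] [-1.06889578 -0.9743907  -1.24679445] [-0.00150045  0.03697203  0.1729888 ]
```

{"name": "send_rows", "arguments": {"rows": [{"dx": 0,"dy": -0.03,"dz": 0.12,"roll": 3,"jaw": 1},{"dx": 0,"dy": -0.03,"dz": 0.12,"roll": 3,"jaw": 1},{"dx": 0,"dy": -0.03,"dz": 0.12,"roll": 3,"jaw": 1},{"dx": 0,"dy": -0.03,"dz": 0.12,"roll": 3,"jaw": 1},{"dx": 0,"dy": -0.03,"dz": 0.12,"roll": 3,"jaw": 1},{"dx": 0,"dy": 0,"dz": 0,"roll": 0,"jaw": 1}]}}

```text
time_s: 9.57
ee_pos: [0.5586, 0.0558, 0.0711]
eef_rot: [3.141, 0.0, 0.454]
force: [0.6, -0.1, -2.7]
grip_width: 0.0239
grip_force: 39.9
```

```bash
cat > o.py <<'E'
from h import *
o=get_obs();print(o['time_s'],o['ee_pos'].round(4),'yaw',np.degrees(o['eef_rot'][2]).round(2),o['force'].round(1),o['moment'].round(3))
E
python3 o.py
```

```text
9.5667 [0.5586 0.0558 0.0711] yaw 26.01 [ 0.6 -0.1 -2.7] [-0.148  0.057  0.085]
```

{"name": "send_rows", "arguments": {"rows": [{"dx": 0,"dy": -0.03,"dz": 0.1,"roll": 2,"jaw": 1},{"dx": 0,"dy": -0.03,"dz": 0.1,"roll": 2,"jaw": 1},{"dx": 0,"dy": -0.03,"dz": 0.1,"roll": 2,"jaw": 1},{"dx": 0,"dy": 0,"dz": 0,"roll": 0,"jaw": 1}]}}

```text
time_s: 9.9
ee_pos: [0.5585, 0.0559, 0.0709]
eef_rot: [3.141, 0.0, 0.351]
force: [0.5, -1.0, -3.8]
grip_width: 0.0238
grip_force: 39.9
```

```bash
python3 o.py
```

```text
9.9 [0.5585 0.0559 0.0709] yaw 20.11 [ 0.5 -1.  -3.8] [-0.174  0.049  0.119]
```

{"name": "send_rows", "arguments": {"rows": [{"dx": 0,"dy": 0,"dz": 0.1,"roll": 1.5,"jaw": 1},{"dx": 0,"dy": 0,"dz": 0,"roll": 0,"jaw": 1}]}}

```text
time_s: 10.07
ee_pos: [0.5585, 0.0559, 0.0708]
eef_rot: [3.141, -0.0, 0.325]
force: [-0.4, -0.3, -1.6]
grip_width: 0.0235
grip_force: 39.9
```

```bash
python3 o.py
python3 - <<'E'
from h import *
a=[]
for n,(x,y,w,h) in(('scene',(335,110,80,90)),('side',(280,210,90,100))):
    c=snap(n); a.append(cv2.resize(c['frame'][y:y+h,x:x+w,::-1],(400,450),interpolation=cv2.INTER_CUBIC))
cv2.imwrite('pics/screw.png',np.hstack(a))
E
```

```text
10.0667 [0.5585 0.0559 0.0708] yaw 18.63 [-0.4 -0.3 -1.6] [-0.21   0.013  0.133]
```

View pics/screw.png

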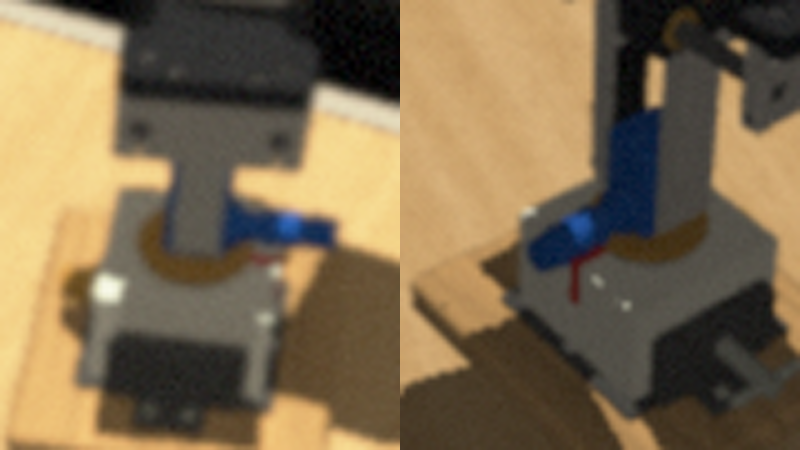

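The crop shows the elbow seated with its flange close to the block. The spout's tip, at (330,232) left and (540,250) right, is almost over the red stripe. I'll take the last degrees in small steps, watching the moment.

{"name": "send_rows", "arguments": {"rows": [{"dx": 0,"dy": 0,"dz": 0.05,"roll": 1,"jaw": 1},{"dx": 0,"dy": 0,"dz": 0.05,"roll": 0.5,"jaw": 1},{"dx": 0,"dy": 0,"dz": 0,"roll": 0,"jaw": 1}]}}

```text
time_s: 10.42
ee_pos: [0.5585, 0.0559, 0.0707]
eef_rot: [3.141, 0.0, 0.297]
force: [0.7, -1.7, -1.5]
grip_width: 0.024
grip_force: 39.9
```

```bash
python3 o.py
```

```text
10.4167 [0.5585 0.0559 0.0707] yaw 16.99 [ 0.7 -1.7 -1.5] [-0.412  0.     0.057]
```

{"name": "send_rows", "arguments": {"rows": [{"dx": 0,"dy": 0,"dz": 0.05,"roll": 1,"jaw": 1},{"dx": 0,"dy": 0,"dz": 0,"roll": 0,"jaw": 1}]}}

```text
time_s: 10.58
ee_pos: [0.5585, 0.0559, 0.0707]
eef_rot: [3.141, -0.0, 0.278]
force: [-0.2, -2.4, -1.4]
grip_width: 0.0236
grip_force: 39.9
```

```bash
python3 o.py
```

```text
10.5833 [0.5585 0.0559 0.0707] yaw 15.93 [-0.2 -2.4 -1.4] [-0.432 -0.03   0.102]
```

{"name": "send_rows", "arguments": {"rows": [{"dx": 0,"dy": 0,"dz": 0,"roll": 1,"jaw": 1},{"dx": 0,"dy": 0,"dz": 0,"roll": 0,"jaw": 1}]}}

```text
time_s: 10.75
ee_pos: [0.5585, 0.0559, 0.0706]
eef_rot: [3.141, -0.0, 0.261]
force: [-0.3, -1.8, -1.7]
grip_width: 0.0237
grip_force: 40.0
```

```bash
python3 o.py
```

```text
10.75 [0.5585 0.0559 0.0706] yaw 14.93 [-0.3 -1.8 -1.7] [-0.457  0.023  0.233]
```

{"name": "send_rows", "arguments": {"rows": [{"dx": 0,"dy": 0,"dz": 0,"roll": 0.8,"jaw": 1},{"dx": 0,"dy": 0,"dz": 0,"roll": 0,"jaw": 1}]}}

```text
time_s: 10.92
ee_pos: [0.5585, 0.0559, 0.0706]
eef_rot: [3.141, -0.0, 0.247]
force: [-0.2, -2.6, -1.4]
grip_width: 0.0238
grip_force: 40.0
```

```bash
python3 o.py
```

```text
10.9167 [0.5585 0.0559 0.0706] yaw 14.15 [-0.2 -2.6 -1.4] [-0.48  -0.052  0.385]
```

The moment climbed from about 0.1 to 0.39 N m with the spout at the mark angle, so it has stiffened. I'll stop here, release and rise.

{"name": "send_rows", "arguments": {"rows": [{"dx": 0,"dy": 0,"dz": 0,"roll": 0,"jaw": 0.3},{"dx": 0,"dy": 0,"dz": 0,"roll": 0,"jaw": -0.2},{"dx": 0,"dy": 0,"dz": 0,"roll": 0,"jaw": -0.2},{"dx": 0,"dy": 0,"dz": 0,"roll": 0,"jaw": -0.2},{"dx": 0,"dy": 0,"dz": 0,"roll": 0,"jaw": -0.2},{"dx": 0,"dy": 0,"dz": 0,"roll": 0,"jaw": -0.2},{"dx": 0,"dy": 0,"dz": 0,"roll": 0,"jaw": -0.2}]}}

```text
time_s: 11.5
ee_pos: [0.5585, 0.056, 0.0707]
eef_rot: [-3.142, -0.0, 0.248]
force: [0.1, 0.1, -0.6]
grip_width: 0.0559
grip_force: 0.0
```

{"name": "send_rows", "arguments": {"rows": [{"dx": 0,"dy": 0,"dz": -10,"roll": 0,"jaw": -0.2},{"dx": 0,"dy": 0,"dz": -25,"roll": 0,"jaw": -0.2},{"dx": 0,"dy": 0,"dz": -30,"roll": 0,"jaw": -0.2},{"dx": 0,"dy": 0,"dz": -30,"roll": 0,"jaw": -0.2},{"dx": 0,"dy": 0,"dz": -15,"roll": 0,"jaw": -0.2},{"dx": 0,"dy": 0,"dz": 0,"roll": 0,"jaw": -0.2},{"dx": 0,"dy": 0,"dz": 0,"roll": 0,"jaw": -0.2}]}}

```text
time_s: 12.08
ee_pos: [0.5586, 0.056, 0.1814]
eef_rot: [3.141, -0.002, 0.248]
force: [-0.5, -0.1, -0.2]
grip_width: 0.0562
grip_force: 0.0
```

```bash
python3 o.py
python3 - <<'E'
from h import *
a=[]
for n,(x,y,w,h) in(('scene',(335,110,80,90)),('side',(280,210,90,100))):
    c=snap(n); a.append(cv2.resize(c['frame'][y:y+h,x:x+w,::-1],(400,450),interpolation=cv2.INTER_CUBIC))
    p=cloud(c); f=c['frame'].astype(int); blue=(f[...,2]>f[...,0]+30)&(f[...,2]>f[...,1]+15)&(np.hypot(p[...,0]-.559,p[...,1]-.057)<.08)
    R=np.array([[np.cos(.262),np.sin(.262)],[-np.sin(.262),np.cos(.262)]]); q=p[blue]; l=(q[:,:2]-[.559,.057])@R.T
    t=l[:,0]<-.042; print(n,'tip local',l[t].min(0),l[t].max(0),'zmax',np.percentile(q[:,2],98),'top',l[q[:,2]>q[:,2].max()-.006].mean(0))
cv2.imwrite('pics/end.png',np.hstack(a))
E
```

```text
12.0833 [0.5586 0.056  0.1814] yaw 14.2 [-0.5 -0.1 -0.2] [ 0.03   0.078 -0.012]
scene tip local [-0.05513164 -0.00239597] [-0.04248663  0.00683361] zmax 0.1108995082434987 top [-0.00087527  0.00656189]
side tip local [-0.05824083 -0.01017719] [-0.04218369  0.00403894] zmax 0.1101608155215761 top [-0.00517043 -0.00620445]
```

View pics/end.png

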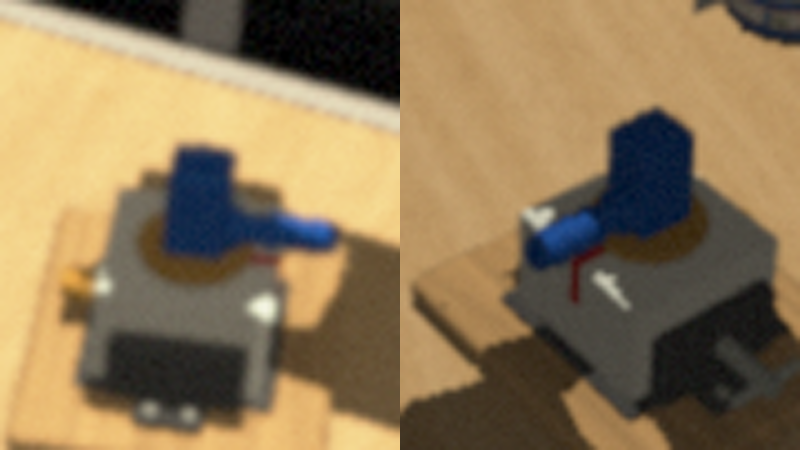

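The elbow stands upright and released. Its spout tip, at (330,235) left and (545,248) right, is over the stripe within a few mm, and its top at about 110.5 mm puts the foot at about 41.5 mm. I'll hand it in.

```bash
python3 -c "
from station import *
print(hand_in())"
```

```text
the job is handed in; nothing more can be done
None
```

I screwed the small blue elbow into the valve block until it stiffened, with the spout over the red mark, then let go and handed the job in at about 12 s; no verdict came back.

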